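Set the resin lamp's timer and start it

TASK

Set the curing lamp's timer to the fifth click past off: with a fingertip against the side of the pointer knob, push it clockwise, click by click, until it rests at the fifth tick after the small ring that marks off, and take the finger away. Then press the round start button fully down and let it spring back. Do not grip the knob, do not lift or shove the lamp, press start only at the right setting, and leave the bottle, cap and tweezers alone.

Things in the scene. Friction and masses are not known exactly. Their poses are not given: they have to be found in the camera images.
- lamp: Resin curing lamp: white flat box 230 (x) x 200 (y) x 50 mm high, loose on the table (about 2.4 kg). Origin: centre of its underside; x from the control side to the hood side, y left, z up. The grey control deck (50 mm above the table) is the half with negative x, towards the robot; beyond x +12 mm stands a white hood, top 100 mm above the table.
- selector_axis (a point): On the timer knob's upright axis at the knob's top, 90 mm above the table, lamp frame x -55, y +35 mm; fixed to the lamp. Black knob: round skirt of 46 mm diameter, 2 to 10 mm above the deck; on it a pointer fin, 10 to 40 mm above the deck, from a hub (22 mm diameter) out to 33 mm from the axis, 10 mm thick, 15 mm over its two flank pads. White line on top.
- pointer_tip (a point): The outer end of the pointer fin, 33 mm from the axis and 25 mm above the deck; it turns with the knob, its x axis pointing outwards along the fin.
- selector (a joint): Knob angle in rad, growing clockwise from above. It rests every 30 deg: 0 off (fin at the ring mark, 105 deg counter-clockwise of lamp x), 0.524 first tick; fifth 2.618 (fin 45 deg clockwise of lamp x); last, seventh, 3.665; stops just beyond. Starts between off and third. Past mid-way it springs ahead of the finger to the next rest; peak torque about 0.06 N m (2 to 4 N at the fin).
- flank_left: Thin pad (20 x 3 x 22 mm) on the fin's counter-clockwise side, the side to push; origin at its centre, 21.5 mm from the axis and 26 mm above the deck.
- flank_right: The same pad on the fin's clockwise side. Both pads pressed at the same time counts as gripping the knob.
- start (a joint): Travel of the start button in m: 0 up, 0.006 fully down; it springs back when let go. Fully down takes about 4 N.
- start_top (a point): Centre of the top of the start button, a black round push button (28 mm diameter) in a grey housing on the deck, at x -75, y -60 mm in the lamp's frame.
- bottle: Bystander: a clear conical glass bottle, 57 mm diameter, 104 mm tall, upright; origin at the centre of its underside.
- cap: Bystander: a bottle cap, 33 mm diameter, 22 mm tall; origin at the centre of its underside.
- tweezers: Bystander: tweezers, 113 mm long, lying flat; origin at the centre of their underside.

How it is judged (in metres and radians):
On the way, in this order (a step that is already met when the one before it is completed fails the run):
1. the timer rests at the fifth click, nothing touching the knob (value of joint selector between 2.47 and 2.77 rad and contact force between each of flank_left, flank_right and the fingers below 0.2 N and velocity of joint selector between -0.1 and 0.1 rad/s), for 0.2 s.
2. the start button is pressed down (value of joint start above 0.0045 m), for 0.03 s.
At the end, for the whole second after the job is handed in: The timer rests at its fifth click (2.618 rad, within 0.15), the start button was pressed at least 4.5 mm down after that and has sprung back, and the lamp stands level within 20 mm of where it stood (value of joint selector between 2.47 and 2.77 rad and value of joint start below 0.0015 m and angle between lamp's own z axis and vertical below 0.03 rad and distance of lamp from where it was at the start of the episode below 0.02 m and linear speed of lamp below 0.01 m/s); the robot touches nothing.
It fails at once if start is pressed while the timer is not at the fifth click (value of joint start above 0.0035 m and (value of joint selector below 2.42 rad or value of joint selector above 2.82 rad)).
It fails at once if the knob is gripped: both flanks of the fin pressed at once (contact force between each of flank_left, flank_right and the fingers above 0.8 N).
It fails at once if the lamp is lifted, tipped or shoved more than 25 mm (height (world z) of lamp above 0.008 m or angle between lamp's own z axis and vertical above 0.08 rad or distance of lamp from where it was at the start of the episode above 0.025 m).
It fails at once if the bottle, cap or tweezers are moved (distance of any of bottle, cap, tweezers from where it was at the start of the episode above 0.02 m).
It also fails if it takes over 58 s, if anything falls off the work surface, if the arm or the gripper's body presses on something with over 40 N, if the wrist force passes 120 N, or if a joint passes its speed limit or range.

ROBOT

A 6-joint arm with a two-finger parallel gripper is mounted at the origin on a cart in front of the work surface, level with it; the furniture and walls round the work are solid. World frame = base frame: x ahead of the robot, y to its left, z up, the work surface at z = 0. Lengths are in m, angles in degrees, forces in N, time in s.
With the tool pointing down it reaches from about 0.375 to 0.9 m from the base axis. Payload 3.1 kg.
Tool frame: the origin (TCP) lies on the front face of the gripper's body, between the roots of the fingers; the fingertips stand 70 mm ahead of it and the grasp point (between the pads) lies 51 mm ahead of it (bot.tip_extent is the distance from the TCP to the fingertips, in m); z points along the fingers, x is the direction in which the jaws open and shut, and the axes are right-handed (so a half turn about z gives the same grasp; the last joint's range is limited). The gripper opens to 87 mm and grips with 3 to 60 N. Pads are 19 mm wide; open, the fingers measure 117 mm over their backs; the gripper's body (75 mm by 190 mm) begins 51 mm behind the grasp point.
Start: joints at [-86.087, 30.224, 82.088, -0, 67.689, -10.227], TCP at [0.153, -0.606, 0.292] pointing down, gripper open.
Joint ranges: [-176.69, 176.69], [-43.24, 126.21], [12.49, 139.97], [-82, 262], [0, 151.66], [-163.58, 163.58]. Speed limits (degrees/s): [159.86, 159.86, 180, 180, 180, 180].

INTERFACE

Orientations are given as a 3x3 rotation matrix whose columns are the frame's x, y, z axes.
In Python, from rig import bot, viewer, ticket gives the robot as it stands. The module is installed in compiled form; this text tells all that it offers.
- The arm moves only by the tool arm_command, never from a script. Its argument "targets" is a list of rows, each an object with "rot": the turn, a rotation vector about the tool's x, y, z in degrees, a list of three; "offset": the shift along the tool's x, y, z in cm, a list of three; "gripper": the closure, from 0 (fully open) to 1 (shut). A call has 1 to 8 rows; each row is the pose to reach, as a shift and turn from the pose commanded when the call began, along the tool's axes at that moment; what a row does not reach only later rows make up. A row lasts 1/10 s, in which the tool goes at most 50 mm and 8.59 degrees, less where a joint would pass 70% of its speed; a pose out of reach is approached as far as the arm can. A call with a gripper value outside its range is refused whole. The fingers move at their own pace and stop on an object; the grip force is fixed at half the most. Time passes only in rows, so rows that repeat a pose let the fingers close. It gives the time, the measured TCP pose, the force and the opening at its end, in the units of the state.
- bot.read_state(): the state, without advancing time (a new reading comes with each control period).
- viewer.capture(name): name is "side" or "top"; returns a dict with "frame" (400x640x3 uint8, red, green, blue), "fx", "fy", "cx", "cy" (pixels), "D" ([k1, k2, p1, p2, k3] as OpenCV has them; the pictures are not rectified), "view" (4x4, takes a point from world to camera coordinates). Camera axes: x right, y down, z forward; pixel columns grow to the right and rows downward; lengths in m; the calibration is good to about 2 mm. A picture is of the moment at which its call begins. There is no depth.
- ticket.hand_in(): hands the job in, once; it reports no verdict.
The state is a dict: "time_s": time; "joint_positions": joint angles; "qvel": joint speeds; "tau": joint torques, N m; "position": TCP position; "tcp_rot": TCP orientation; "force": force on the tool from outside, world axes, zero at the start; "moment": the same for the moment, N m; "opening": opening from 0.0 (shut) to 1.0 (fully open).
Only numpy, scipy, OpenCV 4.12 (cv2) and the standard library are available. Lean on these libraries where they do the work, as an engineer would, in place of code of your own. Each camera call takes 0.05 s, during which the arm holds its last target. There are 200 camera calls.

## Working session

There is one attempt and no reset: what is moved stays moved. The work goes in short steps, Python scripts to look and compute and a tool call to move; the robot and the scene stay as the last step left them, time stands still between calls to the robot, and variables do not carry over. Pictures are saved under pics/ and viewed, about 8 in all and at most 12, crops included, and the job is handed in when it is done.

Besides the shell and the picture viewer there is one more tool, called after ">>>" by a JSON object that holds its "api" and its "payload". arm_command: Moves the arm, as the interface text tells. Its arguments: {"type":"object","properties":{"targets":{"type":"array"}},"required":["targets"]}

```bash
mkdir -p pics; python3 - <<'E'
from rig import bot, viewer
import cv2,numpy as np
for n in("top","side"):
    c=viewer.capture(n); cv2.imwrite(f"pics/{n}0.png",c["frame"][...,::-1])
    print(n,c["fx"],c["fy"],c["cx"],c["cy"],c["D"]);print(np.round(c["view"],4).tolist())
s=bot.read_state();print({k:np.round(v,3).tolist() for k,v in s.items()},bot.tip_extent)
E
```

```text
top 466.75085447386505 466.75085447386505 313.7608248701272 202.28435999148812 [-0.05237087  0.          0.          0.          0.        ]
[[0.0243, -0.9997, 0.0065, -0.021], [-0.9842, -0.025, -0.1751, 0.5344], [0.1752, -0.0021, -0.9845, 1.4025], [0.0, 0.0, 0.0, 1.0]]
side 483.3535169970395 483.3535169970395 315.37217689516183 200.24568070055074 [-0.04562687  0.          0.          0.          0.        ]
[[-0.916, -0.4006, -0.0209, 0.5038], [-0.2551, 0.6219, -0.7404, 0.1812], [0.3096, -0.6729, -0.6719, 1.2804], [0.0, 0.0, 0.0, 1.0]]
{'time_s': 0.1, 'joint_positions': [-86.086, 30.274, 82.151, -0.003, 67.689, -10.226], 'qvel': [0.042, -0.101, -0.006, 0.013, -0.032, -0.025], 'tau': [-0.0, -44.098, -17.715, 0.064, 0.053, -0.0], 'position': [0.153, -0.606, 0.291], 'tcp_rot': [[0.244, -0.97, -0.0], [-0.97, -0.244, 0.002], [-0.002, -0.0, -1.0]], 'force': [-0.918, -0.007, -0.445], 'moment': [0.016, -0.008, 0.031], 'opening': 0.994} 0.0697
```

View pics/top0.png

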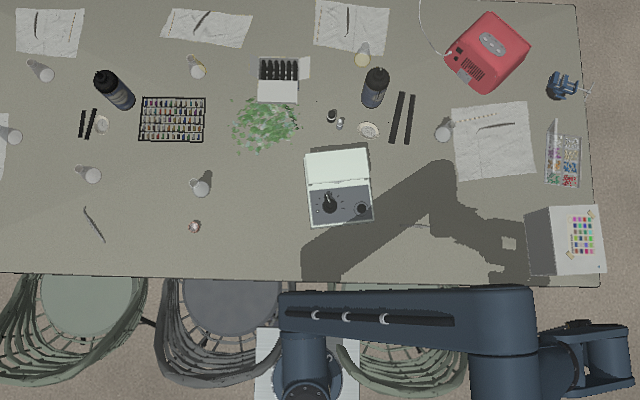

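View pics/side0.png

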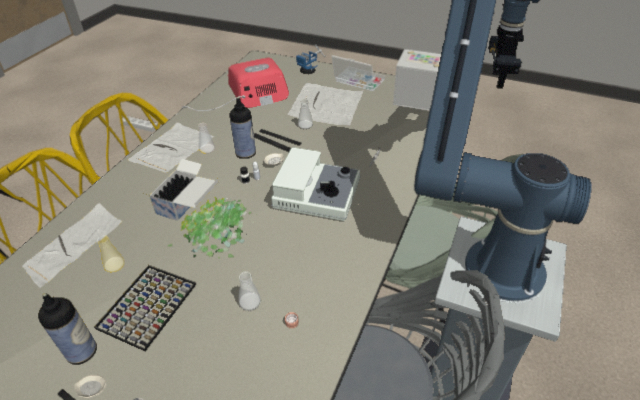

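Top view: the lamp is at about x 305–373, y 145–227 px, with the knob near (329,203) and the start button near (362,209). The bottle (200,183), cap (195,227) and tweezers (93,223) are well to the left of it. The side view agrees. Next I'll zoom in.

```bash
cat > h.py <<'E'
import numpy as np,cv2
from rig import bot,viewer
def K(c): return np.array([[c["fx"],0,c["cx"]],[0,c["fy"],c["cy"]],[0,0,1.]])
def ray(c,uv):
    p=cv2.undistortPoints(np.array(uv,float).reshape(-1,1,2),K(c),np.array(c["D"])).reshape(-1,2)
    V=np.array(c["view"]);R,t=V[:3,:3],V[:3,3]
    return -R.T@t,np.c_[p,np.ones(len(p))]@R
def onz(c,uv,z):
    o,d=ray(c,uv); return o+d*((z-o[2])/d[:,2])[:,None]
def proj(c,P):
    V=np.array(c["view"]);return cv2.projectPoints(np.array(P,float).reshape(-1,3),cv2.Rodrigues(V[:3,:3])[0],V[:3,3],K(c),np.array(c["D"]))[0].reshape(-1,2)
def crop(c,x0,y0,x1,y1,s,name):
    cv2.imwrite(name,cv2.resize(c["frame"][y0:y1,x0:x1,::-1],None,fx=s,fy=s,interpolation=cv2.INTER_CUBIC))
E
python3 - <<'E'
from h import *
t=viewer.capture("top");s=viewer.capture("side")
a=cv2.resize(t["frame"][140:235,295:383,::-1],None,fx=6,fy=6,interpolation=cv2.INTER_CUBIC)
cv2.imwrite("pics/t1.png",a)
crop(s,265,140,365,225,7,"pics/s1.png")
E
```

```text
(no output)
```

View pics/t1.png

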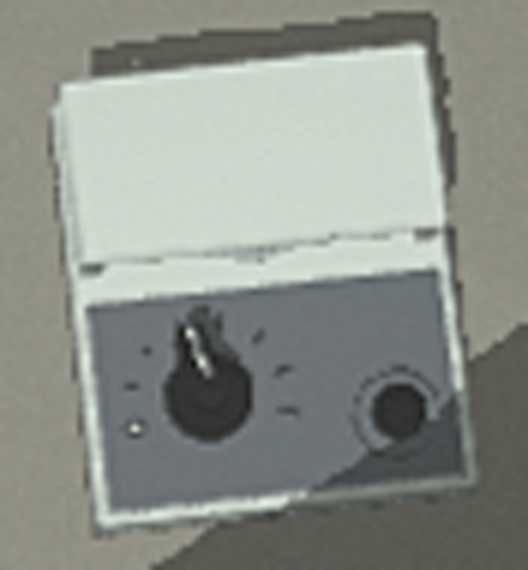

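View pics/s1.png

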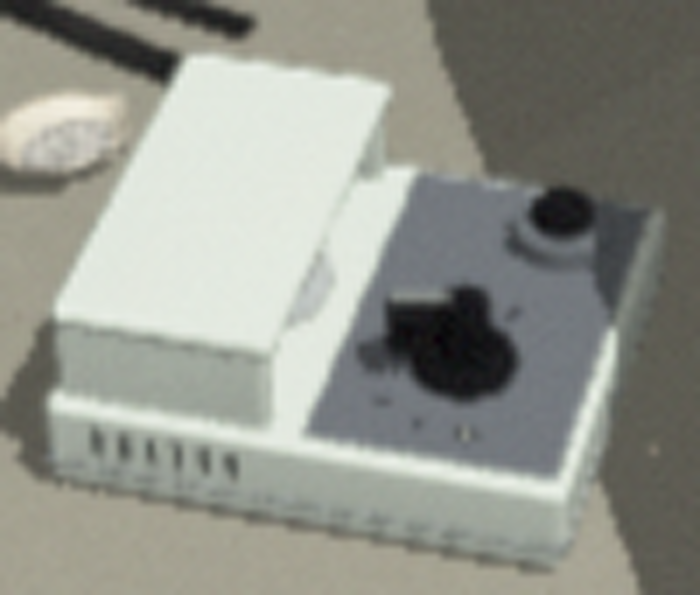

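Top crop: the fin's white line runs from crop (187,328) to (210,375), so it points towards the hood. The off ring is at (136,428), the button at (400,410) and the front rim corners at (103,525) and (475,483). Next I'll compute the lamp pose.

```bash
python3 - <<'E'
from h import *
t=viewer.capture("top");s=viewer.capture("side")
T=lambda l:(np.array(l,float)+.5)/6-.5+[295,140]
S=lambda l:(np.array(l,float)+.5)/7-.5+[265,140]
# plane estimates
f=onz(t,T([(103,525),(475,483)]),.05); d=f[0]-f[1]; print("front corners",f.round(4),np.linalg.norm(d),"yaw",np.degrees(np.arctan2(-d[0],d[1])))
h=onz(t,T([(62,87),(422,45),(443,230),(82,265)]),.1); d=h[0]-h[1]; print("hood",h.round(4),np.linalg.norm(d),np.degrees(np.arctan2(-d[0],d[1])))
# side-view front corners, z .05
f2=onz(s,S([(565,490),(662,212)]),.05);d=f2[0]-f2[1];print("side front",f2.round(4),np.linalg.norm(d),np.degrees(np.arctan2(-d[0],d[1])))
l=onz(t,T([(187,328),(210,375)]),.09);d=l[0]-l[1];print("line",l.round(4),np.degrees(np.arctan2(d[1],d[0])),np.linalg.norm(d))
l=onz(s,S([(390,298),(462,297)]),.09);print("side fin top",l.round(4))
r=onz(t,T([(136,428)]),.05);print("ring",r.round(4))
r=onz(s,S([(466,433)]),.05);print("ring side",r.round(4))
# button triangulated
o1,d1=ray(t,T([(400,409)]));o2,d2=ray(s,S([(563,211)]))
A=np.c_[d1[0],-d2[0]];k=np.linalg.lstsq(A,o2-o1,rcond=None)[0];print("btn",o1+k[0]*d1[0],o2+k[1]*d2[0])
# skirt centre z=.06
print("skirt top",onz(t,T([(209,398)]),.06).round(4))
E
```

```text
front corners [[ 0.4568 -0.0035  0.05  ]
 [ 0.4832 -0.1941  0.05  ]] 0.19245638590827455 yaw 7.900551482227541
hood [[ 0.6739  0.0229  0.1   ]
 [ 0.701  -0.1601  0.1   ]
 [ 0.6044 -0.1711  0.1   ]
 [ 0.5816  0.0103  0.1   ]] 0.1849880648676671 8.42081387098237
side front [[ 0.4558 -0.0018  0.05  ]
 [ 0.4808 -0.1887  0.05  ]] 0.18851755659194944 7.614478505636241
line [[ 0.5527 -0.0433  0.09  ]
 [ 0.529  -0.0553  0.09  ]] 26.85651867410076 0.026625121162912747
side fin top [[ 0.5513 -0.0436  0.09  ]
 [ 0.5236 -0.0557  0.09  ]]
ring [[ 0.5074 -0.0192  0.05  ]]
ring side [[ 0.5065 -0.0185  0.05  ]]
btn [ 0.51810248 -0.15351324  0.06600202] [ 0.51553742 -0.1541406   0.06563607]
skirt top [[ 0.5224 -0.0561  0.06  ]]
```

```bash
cat >> h.py <<'E'
from scipy.spatial.transform import Rotation as Ro
AX=np.array([.5225,-.056])
def fing(phi,gap=0.,z=.137,u=.0225,half=.015):
    a=np.radians(phi);U=np.array([np.cos(a),np.sin(a)]);N=np.array([-U[1],U[0]])
    p=AX+u*U+(.0075+half+gap)*N
    return p[0],p[1],z,phi-90
def rows(goals):
    s=bot.read_state();R0=np.array(s["tcp_rot"]);p0=np.array(s["position"])
    print("now",p0.round(4),s["time_s"],"F",np.round(s["force"],2),"open",s["opening"])
    for x,y,z,yaw in goals:
        c,q=np.cos(np.radians(yaw)),np.sin(np.radians(yaw))
        G=np.array([[c,q,0],[q,-c,0],[0,0,-1]])
        print(np.round(R0.T@(np.array([x,y,z])-p0)*100,2).tolist(),np.round(Ro.from_matrix(R0.T@G).as_rotvec(degrees=True),2).tolist())
E
python3 -c "
from h import *
print(fing(38,.004)); rows([fing(38,.004,.25)])"
```

```text
(np.float64(0.5239152128600213), np.float64(-0.021265331834594562), 0.137, -52)
now [ 0.1527 -0.6058  0.2919] 0.3 F [ 0.85 -1.08 -0.71] open 0.997819453726438
[-47.61, -50.28, 4.23] [-0.02, 0.04, -23.86]
```

>>> {"api": "arm_command", "payload": {"targets": [{"rot": [0,0,-12],"offset": [-23.8,-25.1,2],"gripper": 1},{"rot": [0,0,-12],"offset": [-23.8,-25.1,2],"gripper": 1},{"rot": [0,0,-12],"offset": [-23.8,-25.1,2],"gripper": 1},{"rot": [0,0,-12],"offset": [-23.8,-25.1,2],"gripper": 1},{"rot": [0,0,-12],"offset": [-23.8,-25.1,2],"gripper": 1},{"rot": [0,0,-12],"offset": [-23.8,-25.1,2],"gripper": 1},{"rot": [0,0,-12],"offset": [-23.8,-25.1,2],"gripper": 1},{"rot": [0,0,-12],"offset": [-23.8,-25.1,2],"gripper": 1}]}}

```text
time_s: 1.1
position: [0.3391, -0.3082, 0.2718]
tcp_rot: [[0.446, -0.895, -0.001], [-0.895, -0.446, 0.005], [-0.005, -0.001, -1.0]]
force: [0.1, -0.5, 1.0]
opening: 0.357
```

```bash
python3 -c "
from h import *
rows([fing(38,.004,.25)])"
```

```text
now [ 0.3391 -0.3082  0.2718] 1.1 F [ 0.13 -0.53  0.97] open 0.3572844615668692
[-17.42, -29.34, 2.29] [-0.08, 0.27, -11.49]
```

>>> {"api": "arm_command", "payload": {"targets": [{"rot": [0,0,-12],"offset": [-17.4,-29.3,2.2],"gripper": 1},{"rot": [0,0,-12],"offset": [-17.4,-29.3,2.2],"gripper": 1},{"rot": [0,0,-12],"offset": [-17.4,-29.3,2.2],"gripper": 1},{"rot": [0,0,-12],"offset": [-17.4,-29.3,2.2],"gripper": 1},{"rot": [0,0,-12],"offset": [-17.4,-29.3,2.2],"gripper": 1},{"rot": [0,0,-12],"offset": [-17.4,-29.3,2.2],"gripper": 1},{"rot": [0,0,-12],"offset": [-17.4,-29.3,2.2],"gripper": 1},{"rot": [0,0,-12],"offset": [-17.4,-29.3,2.2],"gripper": 1}]}}

```text
time_s: 1.9
position: [0.527, -0.0256, 0.2502]
tcp_rot: [[0.622, -0.783, 0.003], [-0.783, -0.622, 0.0], [0.001, -0.002, -1.0]]
force: [0.5, -0.3, 0.0]
opening: 0.006
```

>>> {"api": "arm_command", "payload": {"targets": [{"rot": [0,0,0],"offset": [0,0,0],"gripper": 1},{"rot": [0,0,0],"offset": [0,0,0],"gripper": 1},{"rot": [0,0,0],"offset": [0,0,0],"gripper": 1}]}}

```text
time_s: 2.2
position: [0.5238, -0.0301, 0.2503]
tcp_rot: [[0.616, -0.788, -0.0], [-0.788, -0.616, -0.0], [-0.0, 0.0, -1.0]]
force: [0.0, -0.7, -0.0]
opening: 0.003
```

```bash
python3 -c "
from h import *
rows([fing(38,.004,.25),fing(38,.004,.18),fing(38,.004,.137)])
c=viewer.capture('top');s=viewer.capture('side')
a=cv2.resize(c['frame'][130:240,280:390,::-1],(396,396));b=cv2.resize(s['frame'][90:220,260:390,::-1],(396,396))
cv2.imwrite('pics/ab.png',np.hstack([a,b]))"
```

```text
now [ 0.5238 -0.0301  0.2503] 2.2 F [ 0.01 -0.66 -0.05] open 0.003142859712116314
[-0.69, -0.56, 0.03] [0.02, 0.0, 0.01]
[-0.69, -0.56, 7.03] [0.02, 0.0, 0.01]
[-0.69, -0.56, 11.33] [0.02, 0.0, 0.01]
```

View pics/ab.png

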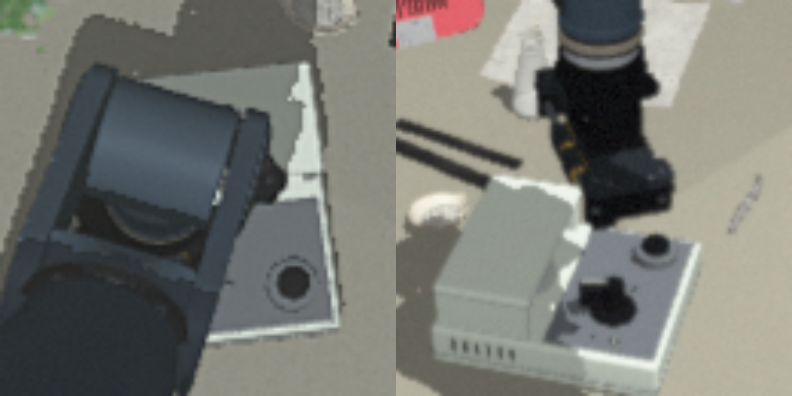

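The side view shows the closed fingers above the deck and the knob untouched. The top view of the knob is hidden by the wrist. I'll correct the sideways error, then descend.

>>> {"api": "arm_command", "payload": {"targets": [{"rot": [0,0,0],"offset": [-0.7,-0.55,0],"gripper": 1},{"rot": [0,0,0],"offset": [-0.7,-0.55,0],"gripper": 1},{"rot": [0,0,0],"offset": [-0.7,-0.55,4],"gripper": 1},{"rot": [0,0,0],"offset": [-0.7,-0.55,7],"gripper": 1},{"rot": [0,0,0],"offset": [-0.7,-0.55,9],"gripper": 1},{"rot": [0,0,0],"offset": [-0.7,-0.55,10.3],"gripper": 1},{"rot": [0,0,0],"offset": [-0.7,-0.55,11.3],"gripper": 1},{"rot": [0,0,0],"offset": [-0.7,-0.55,11.3],"gripper": 1}]}}

```text
time_s: 3.1
position: [0.5238, -0.0195, 0.1362]
tcp_rot: [[0.618, -0.786, -0.002], [-0.786, -0.618, 0.001], [-0.002, 0.001, -1.0]]
force: [-0.4, -0.6, 0.0]
opening: 0.002
```

```bash
python3 -c "
from h import *
rows([fing(p) for p in (38,35,32,29,26,23,20,17,14,11,8,5)])
s=viewer.capture('side')
crop(s,260,110,370,220,5,'pics/s2.png')
st=bot.read_state();p=np.array(st['position']);R=np.array(st['tcp_rot'])
print(proj(s,[p+R@[a,b,.07] for a in(-.015,.015) for b in(-.0095,.0095)])*5-[1300,550])"
```

```text
now [ 0.5238 -0.0195  0.1362] 3.1 F [-0.4  -0.63  0.01] open 0.0023971876516781713
[0.55, 0.09, -0.08] [0.09, 0.11, 0.15]
[0.67, -0.02, -0.08] [0.09, 0.11, 3.15]
[0.79, -0.13, -0.08] [0.09, 0.1, 6.15]
[0.93, -0.23, -0.08] [0.09, 0.1, 9.15]
[1.06, -0.32, -0.08] [0.1, 0.1, 12.15]
[1.21, -0.41, -0.08] [0.1, 0.1, 15.15]
[1.35, -0.49, -0.08] [0.1, 0.09, 18.15]
[1.5, -0.56, -0.09] [0.1, 0.09, 21.15]
[1.66, -0.62, -0.09] [0.11, 0.09, 24.15]
[1.81, -0.68, -0.09] [0.11, 0.09, 27.15]
[1.97, -0.72, -0.09] [0.11, 0.08, 30.15]
[2.14, -0.76, -0.09] [0.11, 0.08, 33.15]
[[319.56192048 446.30815443]
 [351.16492363 440.29393482]
 [306.10984127 413.39317918]
 [337.26404135 407.54662151]]
```

View pics/s2.png

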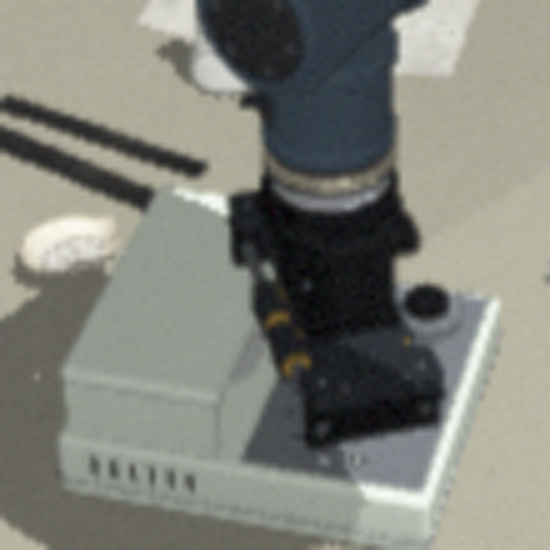

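The fingertips are hidden behind the gripper body, and there is no contact force. I'll push along the arc through the first click.

>>> {"api": "arm_command", "payload": {"targets": [{"rot": [0,0,5],"offset": [0.75,-0.1,-0.08],"gripper": 1},{"rot": [0,0,9],"offset": [0.93,-0.23,-0.08],"gripper": 1},{"rot": [0,0,13],"offset": [1.11,-0.35,-0.08],"gripper": 1},{"rot": [0,0,17],"offset": [1.3,-0.47,-0.08],"gripper": 1},{"rot": [0,0,20],"offset": [1.45,-0.54,-0.08],"gripper": 1},{"rot": [0,0,23],"offset": [1.6,-0.6,-0.08],"gripper": 1},{"rot": [0,0,26],"offset": [1.75,-0.66,-0.08],"gripper": 1},{"rot": [0,0,28],"offset": [1.86,-0.7,-0.08],"gripper": 1}]}}

```text
time_s: 3.95
position: [0.5421, -0.0302, 0.1393]
tcp_rot: [[0.174, -0.985, 0.002], [-0.985, -0.174, -0.001], [0.001, -0.002, -1.0]]
force: [-0.6, 0.9, 0.1]
opening: 0.004
```

```bash
python3 -c "
from h import *
rows([fing(p) for p in (10,7,4,1,-2,-5,-8,-11,-14,-17,-20,-23,-26,-29)]);print(bot.read_state()['moment'])"
```

```text
now [ 0.5421 -0.0302  0.1393] 3.95 F [-0.63  0.95  0.06] open 0.004330357348183729
[-0.05, 0.13, 0.23] [-0.13, -0.06, 0.04]
[0.07, 0.01, 0.23] [-0.13, -0.05, 3.04]
[0.2, -0.1, 0.23] [-0.13, -0.05, 6.04]
[0.33, -0.2, 0.23] [-0.13, -0.05, 9.04]
[0.47, -0.29, 0.23] [-0.13, -0.04, 12.04]
[0.61, -0.38, 0.23] [-0.13, -0.04, 15.04]
[0.76, -0.46, 0.23] [-0.14, -0.04, 18.04]
[0.91, -0.53, 0.23] [-0.14, -0.03, 21.04]
[1.06, -0.59, 0.23] [-0.14, -0.03, 24.04]
[1.22, -0.65, 0.23] [-0.14, -0.03, 27.04]
[1.38, -0.7, 0.23] [-0.14, -0.02, 30.04]
[1.54, -0.73, 0.23] [-0.14, -0.02, 33.04]
[1.71, -0.76, 0.23] [-0.14, -0.02, 36.04]
[1.87, -0.79, 0.23] [-0.14, -0.01, 39.04]
[0.07281379 0.01361245 0.01606324]
```

>>> {"api": "arm_command", "payload": {"targets": [{"rot": [0,0,3],"offset": [0.07,0,0.1],"gripper": 1},{"rot": [0,0,6],"offset": [0.2,-0.1,0.1],"gripper": 1},{"rot": [0,0,9],"offset": [0.33,-0.2,0.1],"gripper": 1},{"rot": [0,0,9],"offset": [0.33,-0.2,0.1],"gripper": 1},{"rot": [0,0,9],"offset": [0.33,-0.2,0.1],"gripper": 1}]}}

```text
time_s: 4.45
position: [0.5446, -0.0328, 0.138]
tcp_rot: [[0.021, -1.0, 0.002], [-1.0, -0.021, -0.0], [0.0, -0.002, -1.0]]
force: [-0.2, 1.0, 1.6]
opening: 0.002
```

```bash
python3 -c "
from h import *
rows([fing(p) for p in (1,-5,-8,-11,-14,-17,-20,-23,-26,-29)])
s=viewer.capture('side');t=viewer.capture('top')
print(np.round(bot.read_state()['position'],4))
a=cv2.resize(t['frame'][170:240,290:390,::-1],(390,273));b=cv2.resize(s['frame'][130:230,270:370,::-1],(400,400))
cv2.imwrite('pics/p3.png',np.hstack([cv2.copyMakeBorder(a,0,127,0,0,0),b]))"
```

```text
now [ 0.5446 -0.0328  0.138 ] 4.45 F [-0.16  0.97  1.6 ] open 0.0024526605452383694
[0.03, 0.0, 0.1] [-0.14, -0.01, 0.2]
[0.28, -0.22, 0.1] [-0.14, -0.01, 6.2]
[0.42, -0.32, 0.1] [-0.14, -0.0, 9.2]
[0.55, -0.42, 0.1] [-0.14, 0.0, 12.2]
[0.69, -0.5, 0.1] [-0.14, 0.0, 15.2]
[0.84, -0.58, 0.1] [-0.14, 0.01, 18.2]
[0.99, -0.65, 0.1] [-0.14, 0.01, 21.2]
[1.15, -0.71, 0.1] [-0.14, 0.02, 24.2]
[1.3, -0.77, 0.1] [-0.14, 0.02, 27.2]
[1.46, -0.82, 0.1] [-0.14, 0.02, 30.2]
[ 0.5444 -0.0328  0.1377]
```

View pics/p3.png

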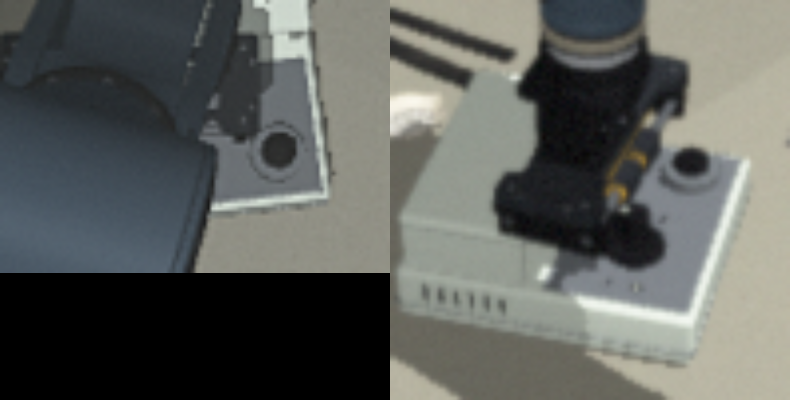

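The fin is hidden under the wrist, and the lamp has not visibly moved. I'll continue along the arc.

>>> {"api": "arm_command", "payload": {"targets": [{"rot": [0,0,3],"offset": [0.15,-0.12,0.05],"gripper": 1},{"rot": [0,0,6],"offset": [0.28,-0.22,0.05],"gripper": 1},{"rot": [0,0,9],"offset": [0.42,-0.32,0.05],"gripper": 1},{"rot": [0,0,12],"offset": [0.55,-0.42,0.05],"gripper": 1},{"rot": [0,0,15],"offset": [0.69,-0.5,0.05],"gripper": 1},{"rot": [0,0,15],"offset": [0.69,-0.5,0.05],"gripper": 1},{"rot": [0,0,15],"offset": [0.69,-0.5,0.05],"gripper": 1}]}}

```text
time_s: 5.25
position: [0.5488, -0.0399, 0.1365]
tcp_rot: [[-0.238, -0.971, -0.0], [-0.971, 0.238, -0.0], [0.0, 0.0, -1.0]]
force: [-0.2, 0.4, -0.2]
opening: 0.006
```

```bash
python3 -c "
from h import *
rows([fing(p) for p in (-14,-17,-20,-23,-26,-29)]);print(bot.read_state()['moment'])"
```

```text
now [ 0.5488 -0.0399  0.1365] 5.25 F [-0.23  0.41 -0.21] open 0.0057472436420482895
[-0.05, -0.09, -0.05] [0.02, -0.02, 0.22]
[0.07, -0.2, -0.05] [0.02, -0.02, 3.22]
[0.19, -0.31, -0.05] [0.02, -0.02, 6.22]
[0.33, -0.41, -0.05] [0.02, -0.02, 9.22]
[0.46, -0.5, -0.05] [0.02, -0.02, 12.22]
[0.61, -0.59, -0.05] [0.02, -0.02, 15.22]
[0.04607531 0.03891715 0.03054066]
```

>>> {"api": "arm_command", "payload": {"targets": [{"rot": [0,0,3],"offset": [0.07,-0.2,0],"gripper": 1},{"rot": [0,0,3],"offset": [0.07,-0.2,0],"gripper": 1},{"rot": [0,0,3],"offset": [0.07,-0.2,0],"gripper": 1}]}}

```text
time_s: 5.55
position: [0.5507, -0.0409, 0.1366]
tcp_rot: [[-0.289, -0.957, -0.0], [-0.957, 0.289, -0.0], [0.0, 0.0, -1.0]]
force: [-0.3, 0.4, 0.2]
opening: 0.001
```

>>> {"api": "arm_command", "payload": {"targets": [{"rot": [0,0,3],"offset": [0.13,-0.11,0],"gripper": 1},{"rot": [0,0,3],"offset": [0.13,-0.11,0],"gripper": 1},{"rot": [0,0,3],"offset": [0.13,-0.11,0],"gripper": 1}]}}

```text
time_s: 5.85
position: [0.5513, -0.0424, 0.1365]
tcp_rot: [[-0.338, -0.941, -0.0], [-0.941, 0.338, 0.0], [0.0, 0.0, -1.0]]
force: [0.0, 0.8, 0.4]
opening: 0.003
```

```bash
python3 -c "
from h import *
rows([fing(p) for p in (-20,-23,-26,-29)]);print(bot.read_state()['moment'])"
```

```text
now [ 0.5513 -0.0424  0.1365] 5.85 F [0.04 0.83 0.37] open 0.003262580925415471
[0.01, -0.0, -0.05] [0.01, -0.0, 0.24]
[0.14, -0.12, -0.05] [0.01, -0.0, 3.24]
[0.26, -0.23, -0.05] [0.01, -0.0, 6.24]
[0.4, -0.33, -0.05] [0.01, -0.0, 9.24]
[ 0.16202598 -0.01136555 -0.02646051]
```

The forces are too small to tell contact. I'll back off and look at the knob.

>>> {"api": "arm_command", "payload": {"targets": [{"rot": [0,0,0],"offset": [-1,0,0],"gripper": 1},{"rot": [0,0,0],"offset": [-2,0,0],"gripper": 1},{"rot": [0,0,0],"offset": [-3,0,-4],"gripper": 1},{"rot": [0,0,0],"offset": [-5,0,-8],"gripper": 1},{"rot": [0,0,0],"offset": [-9,0,-11],"gripper": 1},{"rot": [0,0,0],"offset": [-14,0,-11],"gripper": 1},{"rot": [0,0,0],"offset": [-18,0,-11],"gripper": 1},{"rot": [0,0,0],"offset": [-18,0,-11],"gripper": 1}]}}

```text
time_s: 6.65
position: [0.6138, 0.1326, 0.2472]
tcp_rot: [[-0.333, -0.943, 0.003], [-0.943, 0.333, 0.002], [-0.003, -0.003, -1.0]]
force: [-0.7, -1.2, 0.9]
opening: 0.008
```

```bash
python3 -c "
from h import *
s=viewer.capture('side');t=viewer.capture('top')
a=cv2.resize(t['frame'][140:235,295:383,::-1],None,fx=4.5,fy=4.5,interpolation=2);b=cv2.resize(s['frame'][140:225,275:355,::-1],(400,428),interpolation=2)
print(a.shape,bot.read_state()['position'],bot.read_state()['force'])
cv2.imwrite('pics/p4.png',np.hstack([a,b[:a.shape[0]] if a.shape[0]<=428 else a]))"
```

```text
(428, 396, 3) [0.61211253 0.12854984 0.24623255] [ 0.39727971 -0.75598796 -0.29775023]
```

View pics/p4.png

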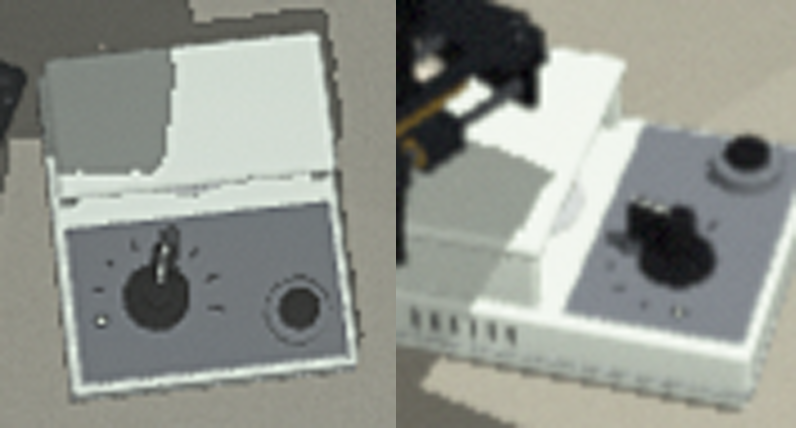

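The fin has advanced one click. Its line in the crop runs (165,240)→(158,280), close to lamp fourth tick, and the lamp is in place. I'll check the angle and plan the second push.

```bash
python3 -c "
from h import *
t=viewer.capture('top')
T=lambda l:(np.array(l,float)+.5)/4.5-.5+[295,140]
l=onz(t,T([(165,240),(159,281)]),.09);d=l[0]-l[1];print(l,np.degrees(np.arctan2(d[1],d[0])))
f=onz(t,T([(78,392),(355,362)]),.05);print(f)
rows([fing(10,.006,.246),fing(10,.006,.137)])"
```

```text
[[ 0.55716074 -0.05993001  0.09      ]
 [ 0.52906928 -0.05640569  0.09      ]] -7.150879556202669
[[ 0.4578846  -0.00402073  0.05      ]
 [ 0.48327488 -0.19330812  0.05      ]]
now [0.6119 0.1273 0.2461] 6.8 F [-1.01  0.09 -0.12] open 0.004263792880976087
[16.69, 1.68, 0.03] [0.08, -0.04, -29.76]
[16.68, 1.66, 10.93] [0.08, -0.04, -29.76]
```

>>> {"api": "arm_command", "payload": {"targets": [{"rot": [0,0,-8],"offset": [5,0.5,0],"gripper": 1},{"rot": [0,0,-16],"offset": [9,1,0],"gripper": 1},{"rot": [0,0,-24],"offset": [13,1.5,0],"gripper": 1},{"rot": [0,0,-29.8],"offset": [16,1.7,0],"gripper": 1},{"rot": [0,0,-29.8],"offset": [16.7,1.7,0],"gripper": 1},{"rot": [0,0,-29.8],"offset": [16.7,1.7,0],"gripper": 1},{"rot": [0,0,-29.8],"offset": [16.7,1.7,0],"gripper": 1}]}}

```text
time_s: 7.5
position: [0.5401, -0.0245, 0.2466]
tcp_rot: [[0.171, -0.985, 0.0], [-0.985, -0.171, 0.0], [-0.0, -0.0, -1.0]]
force: [0.7, 1.5, 0.1]
opening: 0.009
```

```bash
python3 -c "
from h import *
rows([fing(10,.006,.137)])"
```

```text
now [ 0.5401 -0.0245  0.2466] 7.5 F [0.74 1.51 0.11] open 0.009459395695522467
[-0.05, 0.04, 10.96] [-0.03, 0.02, -0.18]
```

>>> {"api": "arm_command", "payload": {"targets": [{"rot": [0,0,0],"offset": [0,0,4],"gripper": 1},{"rot": [0,0,0],"offset": [0,0,8],"gripper": 1},{"rot": [0,0,0],"offset": [0,0,10],"gripper": 1},{"rot": [0,0,0],"offset": [0,0,11],"gripper": 1},{"rot": [0,0,0],"offset": [0,0,11],"gripper": 1},{"rot": [0,0,0],"offset": [0,0,11],"gripper": 1}]}}

```text
time_s: 8.1
position: [0.5408, -0.024, 0.1372]
tcp_rot: [[0.173, -0.985, 0.002], [-0.985, -0.173, -0.0], [0.001, -0.001, -1.0]]
force: [0.3, -0.1, 0.9]
opening: 0.006
```

```bash
python3 -c "
from h import *
rows([fing(p) for p in (5,1,-3,-7,-11,-15,-18,-21,-24,-27,-30)])"
```

```text
now [ 0.5408 -0.024   0.1372] 8.1 F [ 0.31 -0.1   0.92] open 0.006021420085996514
[0.78, -0.08, 0.02] [-0.09, -0.03, 4.98]
[0.96, -0.22, 0.02] [-0.09, -0.03, 8.98]
[1.14, -0.35, 0.02] [-0.09, -0.02, 12.98]
[1.34, -0.46, 0.02] [-0.09, -0.02, 16.98]
[1.54, -0.55, 0.02] [-0.09, -0.02, 20.98]
[1.74, -0.64, 0.02] [-0.09, -0.01, 24.98]
[1.9, -0.69, 0.02] [-0.09, -0.01, 27.98]
[2.06, -0.73, 0.02] [-0.09, -0.01, 30.98]
[2.22, -0.77, 0.02] [-0.09, -0.01, 33.98]
[2.39, -0.8, 0.02] [-0.09, -0.0, 36.98]
[2.55, -0.82, 0.02] [-0.09, -0.0, 39.98]
```

>>> {"api": "arm_command", "payload": {"targets": [{"rot": [0,0,5],"offset": [0.78,-0.08,0],"gripper": 1},{"rot": [0,0,9],"offset": [0.96,-0.22,0],"gripper": 1},{"rot": [0,0,13],"offset": [1.14,-0.35,0],"gripper": 1},{"rot": [0,0,17],"offset": [1.34,-0.46,0],"gripper": 1},{"rot": [0,0,21],"offset": [1.54,-0.55,0],"gripper": 1},{"rot": [0,0,24],"offset": [1.7,-0.62,0],"gripper": 1},{"rot": [0,0,24],"offset": [1.7,-0.62,0],"gripper": 1},{"rot": [0,0,24],"offset": [1.7,-0.62,0],"gripper": 1}]}}

```text
time_s: 8.9
position: [0.5496, -0.0401, 0.1377]
tcp_rot: [[-0.242, -0.97, 0.002], [-0.97, 0.242, -0.001], [-0.0, -0.002, -1.0]]
force: [0.1, 0.3, 0.5]
opening: 0.001
```

```bash
python3 -c "
from h import *
rows([fing(p) for p in (-14,-17,-20,-23,-26,-29)]);print(bot.read_state()['moment'])"
```

```text
now [ 0.5496 -0.0401  0.1377] 8.9 F [0.14 0.3  0.45] open 0.0006690744979886773
[-0.05, -0.0, 0.07] [-0.14, 0.0, 0.01]
[0.07, -0.12, 0.07] [-0.14, 0.0, 3.01]
[0.19, -0.23, 0.07] [-0.14, 0.01, 6.01]
[0.33, -0.33, 0.07] [-0.14, 0.01, 9.01]
[0.46, -0.42, 0.08] [-0.14, 0.01, 12.01]
[0.6, -0.51, 0.08] [-0.14, 0.02, 15.01]
[0.07772251 0.03643911 0.00519535]
```

>>> {"api": "arm_command", "payload": {"targets": [{"rot": [0,0,3],"offset": [0.07,-0.12,0.05],"gripper": 1},{"rot": [0,0,6],"offset": [0.19,-0.23,0.05],"gripper": 1},{"rot": [0,0,9],"offset": [0.33,-0.33,0.05],"gripper": 1},{"rot": [0,0,9],"offset": [0.33,-0.33,0.05],"gripper": 1},{"rot": [0,0,9],"offset": [0.33,-0.33,0.05],"gripper": 1}]}}

```text
time_s: 9.4
position: [0.5516, -0.0439, 0.1365]
tcp_rot: [[-0.39, -0.921, 0.001], [-0.921, 0.39, -0.0], [-0.0, -0.001, -1.0]]
force: [0.2, 0.9, 0.7]
opening: 0.003
```

>>> {"api": "arm_command", "payload": {"targets": [{"rot": [0,0,3],"offset": [0.13,-0.1,0],"gripper": 1},{"rot": [0,0,3],"offset": [0.13,-0.1,0],"gripper": 1},{"rot": [0,0,3],"offset": [0.13,-0.1,0],"gripper": 1}]}}

```text
time_s: 9.7
position: [0.5522, -0.0456, 0.1364]
tcp_rot: [[-0.438, -0.899, 0.001], [-0.899, 0.438, -0.0], [-0.0, -0.001, -1.0]]
force: [1.2, 2.5, 1.2]
opening: 0.003
```

```bash
python3 -c "
from h import *
rows([fing(p) for p in (-26,-29,-32,-35,-38)]);print(bot.read_state()['moment'])"
```

```text
now [ 0.5522 -0.0456  0.1364] 9.7 F [1.21 2.49 1.18] open 0.0028020641802102286
[-0.01, -0.04, -0.06] [-0.07, 0.02, 0.04]
[0.11, -0.15, -0.06] [-0.07, 0.03, 3.04]
[0.23, -0.26, -0.06] [-0.07, 0.03, 6.04]
[0.37, -0.36, -0.06] [-0.06, 0.03, 9.04]
[0.5, -0.46, -0.06] [-0.06, 0.03, 12.04]
[ 0.27519596 -0.15822194  0.0171052 ]
```

Now there is real contact: about 2.8 N along the push direction. That means the fingertips are thinner than assumed, about 10–11 mm half-thickness. I'll re-plan with that so the face stays parallel to the fin.

```bash
python3 -c "
from h import *
rows([fing(p,half=.0105) for p in (-8,-11,-13,-15,-17,-19,-21,-23,-25,-27,-29)])"
```

```text
now [ 0.5522 -0.0456  0.1364] 9.7 F [1.21 2.49 1.18] open 0.0028020641802102286
[-0.17, 0.63, -0.07] [-0.07, 0.01, -17.96]
[-0.09, 0.5, -0.07] [-0.07, 0.02, -14.96]
[-0.03, 0.42, -0.07] [-0.07, 0.02, -12.96]
[0.04, 0.35, -0.07] [-0.07, 0.02, -10.96]
[0.11, 0.27, -0.06] [-0.07, 0.02, -8.96]
[0.17, 0.2, -0.06] [-0.07, 0.02, -6.96]
[0.25, 0.13, -0.06] [-0.07, 0.02, -4.96]
[0.32, 0.06, -0.06] [-0.07, 0.02, -2.96]
[0.4, -0.01, -0.06] [-0.07, 0.02, -0.96]
[0.47, -0.07, -0.06] [-0.07, 0.02, 1.04]
[0.56, -0.13, -0.06] [-0.07, 0.03, 3.04]
```

>>> {"api": "arm_command", "payload": {"targets": [{"rot": [0,0,-6],"offset": [-0.5,0.3,0],"gripper": 1},{"rot": [0,0,-13],"offset": [-0.4,0.42,0],"gripper": 1},{"rot": [0,0,-13],"offset": [-0.03,0.42,0],"gripper": 1},{"rot": [0,0,-11],"offset": [0.04,0.35,0],"gripper": 1},{"rot": [0,0,-9],"offset": [0.11,0.27,0],"gripper": 1},{"rot": [0,0,-7],"offset": [0.17,0.2,0],"gripper": 1},{"rot": [0,0,-7],"offset": [0.17,0.2,0],"gripper": 1}]}}

```text
time_s: 10.4
position: [0.5491, -0.0465, 0.1359]
tcp_rot: [[-0.328, -0.945, -0.0], [-0.945, 0.328, 0.0], [-0.0, 0.0, -1.0]]
force: [1.1, 1.0, -0.3]
opening: 0.003
```

>>> {"api": "arm_command", "payload": {"targets": [{"rot": [0,0,2],"offset": [0.1,-0.06,0],"gripper": 1},{"rot": [0,0,4],"offset": [0.2,-0.12,0],"gripper": 1},{"rot": [0,0,4],"offset": [0.2,-0.12,0],"gripper": 1}]}}

```text
time_s: 10.7
position: [0.5496, -0.049, 0.136]
tcp_rot: [[-0.392, -0.92, -0.0], [-0.92, 0.392, -0.0], [0.0, 0.0, -1.0]]
force: [0.1, 0.6, 0.1]
opening: 0.007
```

```bash
python3 -c "
from h import *
rows([fing(p,half=.0105) for p in (-21,-23,-25,-27,-29,-31)]);print(bot.read_state()['moment'])"
```

```text
now [ 0.5496 -0.049   0.136 ] 10.7 F [0.06 0.61 0.08] open 0.0067898679584834235
[-0.17, 0.04, -0.1] [0.0, -0.02, -2.08]
[-0.09, -0.03, -0.1] [0.0, -0.02, -0.08]
[-0.01, -0.09, -0.1] [0.0, -0.02, 1.92]
[0.07, -0.15, -0.1] [0.0, -0.02, 3.92]
[0.15, -0.2, -0.1] [0.0, -0.02, 5.92]
[0.24, -0.26, -0.1] [0.0, -0.02, 7.92]
[ 0.02365767 -0.01829133 -0.06151434]
```

The force has dropped, so the fin is near or past mid-way. I'll go a little further, still short of the rest position, then retreat and look.

>>> {"api": "arm_command", "payload": {"targets": [{"rot": [0,0,3],"offset": [0.04,-0.12,0],"gripper": 1},{"rot": [0,0,6],"offset": [0.15,-0.2,0],"gripper": 1},{"rot": [0,0,6],"offset": [0.15,-0.2,0],"gripper": 1},{"rot": [0,0,6],"offset": [0.15,-0.2,0],"gripper": 1}]}}

```text
time_s: 11.1
position: [0.5508, -0.051, 0.136]
tcp_rot: [[-0.485, -0.875, -0.0], [-0.875, 0.485, -0.0], [0.0, 0.0, -1.0]]
force: [-0.4, -1.1, 0.1]
opening: 0.005
```

>>> {"api": "arm_command", "payload": {"targets": [{"rot": [0,0,0],"offset": [-1,0,0],"gripper": 1},{"rot": [0,0,0],"offset": [-2,0,0],"gripper": 1},{"rot": [0,0,0],"offset": [-3,0,-4],"gripper": 1},{"rot": [0,0,0],"offset": [-5,0,-8],"gripper": 1},{"rot": [0,0,0],"offset": [-9,0,-11],"gripper": 1},{"rot": [0,0,0],"offset": [-14,0,-11],"gripper": 1},{"rot": [0,0,0],"offset": [-18,0,-11],"gripper": 1},{"rot": [0,0,0],"offset": [-18,0,-11],"gripper": 1}]}}

```text
time_s: 11.9
position: [0.6405, 0.1121, 0.2468]
tcp_rot: [[-0.48, -0.877, 0.004], [-0.877, 0.48, 0.002], [-0.004, -0.003, -1.0]]
force: [-1.1, -1.7, -0.1]
opening: 0.003
```

```bash
python3 -c "
from h import *
s=viewer.capture('side');t=viewer.capture('top')
a=cv2.resize(t['frame'][140:235,295:383,::-1],None,fx=4.5,fy=4.5,interpolation=2);b=cv2.resize(s['frame'][140:225,275:355,::-1],(400,428),interpolation=2)
cv2.imwrite('pics/p5.png',np.hstack([a,b]));print(bot.read_state()['time_s'],bot.read_state()['position'])"
```

```text
12.0 [0.63804588 0.10821097 0.2456473 ]
```

View pics/p5.png

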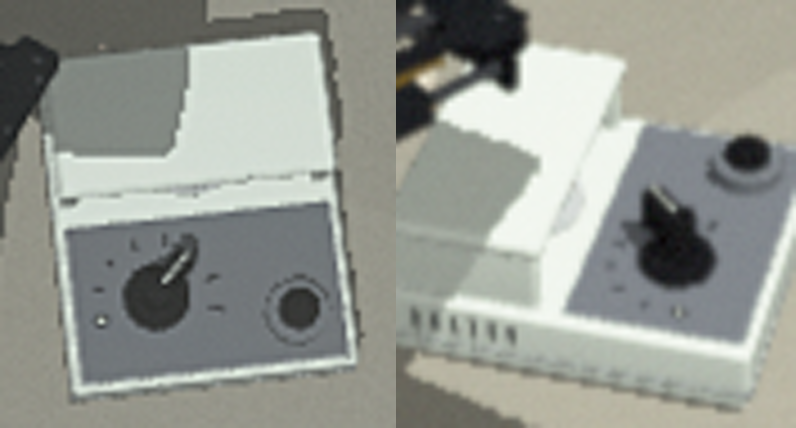

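The fin's line now runs (164,283)→(192,248), with two ticks (sixth and seventh) still ahead of it. I'll check the angle and lamp position, then plan the press.

```bash
python3 -c "
from h import *
t=viewer.capture('top')
T=lambda l:(np.array(l,float)+.5)/4.5-.5+[295,140]
l=onz(t,T([(192,248),(164,283)]),.09);d=l[0]-l[1];print(np.degrees(np.arctan2(d[1],d[0])))
print(onz(t,T([(299,308)]),.066))
rows([(.517,-.1535,.246,-82),(.517,-.1535,.142,-82)])"
```

```text
-37.05264780878818
[[ 0.51713928 -0.15292342  0.066     ]]
now [0.6376 0.1071 0.2455] 12.05 F [-0.15  0.05  0.27] open 0.004747559079947706
[28.64, -2.07, -0.01] [0.09, -0.05, -36.97]
[28.63, -2.08, 10.39] [0.09, -0.05, -36.97]
```

>>> {"api": "arm_command", "payload": {"targets": [{"rot": [0,0,-7],"offset": [5,-0.4,0],"gripper": 1},{"rot": [0,0,-14],"offset": [10,-0.8,0],"gripper": 1},{"rot": [0,0,-21],"offset": [15,-1.2,0],"gripper": 1},{"rot": [0,0,-28],"offset": [19,-1.5,0],"gripper": 1},{"rot": [0,0,-35],"offset": [23,-1.8,0],"gripper": 1},{"rot": [0,0,-37],"offset": [26,-2.1,0],"gripper": 1},{"rot": [0,0,-37],"offset": [28.6,-2.1,0],"gripper": 1},{"rot": [0,0,-37],"offset": [28.6,-2.1,0],"gripper": 1}]}}

```text
time_s: 12.85
position: [0.5154, -0.157, 0.246]
tcp_rot: [[0.132, -0.991, -0.002], [-0.991, -0.132, -0.0], [0.0, 0.002, -1.0]]
force: [1.0, -0.5, -1.0]
opening: -0.002
```

>>> {"api": "arm_command", "payload": {"targets": [{"rot": [0,0,0],"offset": [0,0,0],"gripper": 1},{"rot": [0,0,0],"offset": [0,0,0],"gripper": 1}]}}

```text
time_s: 13.05
position: [0.5176, -0.1533, 0.246]
tcp_rot: [[0.138, -0.99, -0.0], [-0.99, -0.138, 0.0], [-0.0, 0.0, -1.0]]
force: [-0.3, -0.0, -0.7]
opening: 0.005
```

```bash
python3 -c "
from h import *
rows([(.517,-.1535,.146,-82),(.517,-.1535,.129,-82)])"
```

```text
now [ 0.5176 -0.1533  0.246 ] 13.05 F [-0.29 -0.02 -0.7 ] open 0.005369465312779639
[0.02, 0.06, 10.0] [0.01, 0.03, -0.07]
[0.02, 0.06, 11.7] [0.01, 0.03, -0.07]
```

>>> {"api": "arm_command", "payload": {"targets": [{"rot": [0,0,0],"offset": [0,0.05,4],"gripper": 1},{"rot": [0,0,0],"offset": [0,0.05,7.5],"gripper": 1},{"rot": [0,0,0],"offset": [0,0.05,9.5],"gripper": 1},{"rot": [0,0,0],"offset": [0,0.05,10.5],"gripper": 1},{"rot": [0,0,0],"offset": [0,0.05,10.5],"gripper": 1},{"rot": [0,0,0],"offset": [0,0.05,10.5],"gripper": 1}]}}

```text
time_s: 13.65
position: [0.5177, -0.1532, 0.1417]
tcp_rot: [[0.139, -0.99, 0.0], [-0.99, -0.139, -0.0], [0.0, -0.0, -1.0]]
force: [-0.2, 0.7, 0.9]
opening: 0.006
```

>>> {"api": "arm_command", "payload": {"targets": [{"rot": [0,0,0],"offset": [0,0,0.3],"gripper": 1},{"rot": [0,0,0],"offset": [0,0,0.6],"gripper": 1},{"rot": [0,0,0],"offset": [0,0,0.6],"gripper": 1},{"rot": [0,0,0],"offset": [0,0,0.6],"gripper": 1}]}}

```text
time_s: 14.05
position: [0.5182, -0.1539, 0.1361]
tcp_rot: [[0.138, -0.99, 0.003], [-0.99, -0.138, -0.001], [0.001, -0.003, -1.0]]
force: [0.9, 2.4, 5.8]
opening: 0.004
```

>>> {"api": "arm_command", "payload": {"targets": [{"rot": [0,0,0],"offset": [0,0,0.2],"gripper": 1},{"rot": [0,0,0],"offset": [0,0,0.2],"gripper": 1},{"rot": [0,0,0],"offset": [0,0,0.2],"gripper": 1}]}}

```text
time_s: 14.35
position: [0.5182, -0.1539, 0.1358]
tcp_rot: [[0.138, -0.99, 0.003], [-0.99, -0.138, -0.001], [0.002, -0.003, -1.0]]
force: [-1.9, 3.2, 18.7]
opening: 0.005
```

The contact is stiff at a TCP height of about 0.136. I'll check the spring-force profile on release to confirm it was the button bottoming out rather than the housing.

>>> {"api": "arm_command", "payload": {"targets": [{"rot": [0,0,0],"offset": [0,0,-0.3],"gripper": 1},{"rot": [0,0,0],"offset": [0,0,-0.3],"gripper": 1},{"rot": [0,0,0],"offset": [0,0,-0.3],"gripper": 1}]}}

```text
time_s: 14.65
position: [0.5182, -0.154, 0.1365]
tcp_rot: [[0.138, -0.99, 0.003], [-0.99, -0.138, -0.001], [0.001, -0.002, -1.0]]
force: [1.4, 2.2, 4.0]
opening: 0.003
```

```bash
python3 -c "
from h import *
f=[]
for i in range(6):
    viewer.capture('side'); s=bot.read_state(); f.append([*s['force'],s['position'][2]])
print(np.round(f,4))"
```

```text
[[1.8806 1.5051 3.9524 0.1364]
 [2.1383 1.3168 3.603  0.1362]
 [1.987  1.8524 4.0292 0.1361]
 [2.6048 1.1798 4.6815 0.1361]
 [3.4953 1.5859 4.3765 0.1361]
 [2.672  1.4577 3.6358 0.1361]]
```

>>> {"api": "arm_command", "payload": {"targets": [{"rot": [0,0,0],"offset": [0,0,-0.2],"gripper": 1},{"rot": [0,0,0],"offset": [0,0,-0.2],"gripper": 1},{"rot": [0,0,0],"offset": [0,0,-0.2],"gripper": 1}]}}

```text
time_s: 15.25
position: [0.5174, -0.1541, 0.1381]
tcp_rot: [[0.138, -0.99, 0.0], [-0.99, -0.138, -0.001], [0.001, -0.0, -1.0]]
force: [1.8, -0.5, 3.1]
opening: 0.005
```

```bash
python3 -c "
from h import *
f=[]
for i in range(6):
    c=viewer.capture('side'); s=bot.read_state(); f.append([*s['force'],s['position'][2]])
print(np.round(f,4));crop(c,280,110,370,200,6,'pics/s6.png')"
```

```text
[[ 2.2547  0.0294  3.1019  0.138 ]
 [ 1.3947 -1.1845  2.6341  0.1381]
 [ 1.3389 -1.0177  3.0536  0.138 ]
 [ 2.4496 -2.0198  2.2777  0.138 ]
 [ 1.5617 -0.1646  3.2445  0.138 ]
 [ 2.203  -2.205   3.2018  0.138 ]]
```

View pics/s6.png

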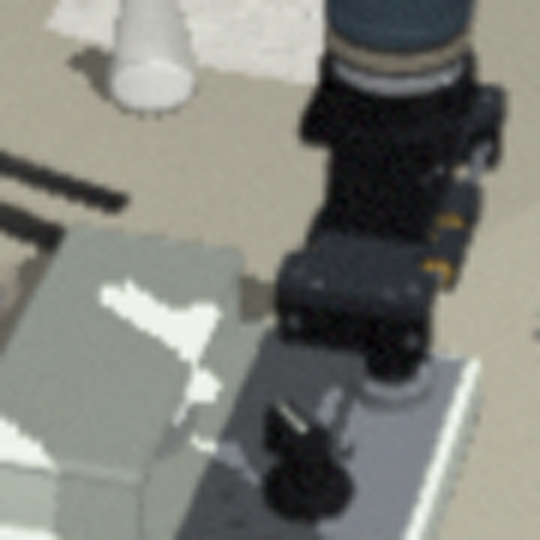

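The profile reads about 3 N at 0.138, 4 N at 0.136 and a stiff stop below that, so the button was fully down. The view shows the fingertip on the button, clear of the knob. I'll lift off and do a final check.

>>> {"api": "arm_command", "payload": {"targets": [{"rot": [0,0,0],"offset": [0,0,-1],"gripper": 1},{"rot": [0,0,0],"offset": [0,0,-5],"gripper": 1},{"rot": [0,0,0],"offset": [0,0,-10],"gripper": 1},{"rot": [0,0,0],"offset": [4,0,-13],"gripper": 1},{"rot": [0,0,0],"offset": [9,0,-13],"gripper": 1},{"rot": [0,0,0],"offset": [14,0,-13],"gripper": 1},{"rot": [0,0,0],"offset": [18,0,-13],"gripper": 1},{"rot": [0,0,0],"offset": [18,0,-13],"gripper": 1}]}}

```text
time_s: 16.35
position: [0.5416, -0.3369, 0.2678]
tcp_rot: [[0.133, -0.991, -0.0], [-0.991, -0.133, -0.002], [0.002, 0.001, -1.0]]
force: [-0.6, 1.3, 0.7]
opening: 0.006
```

>>> {"api": "arm_command", "payload": {"targets": [{"rot": [0,0,0],"offset": [0,0,0],"gripper": 1},{"rot": [0,0,0],"offset": [0,0,0],"gripper": 1},{"rot": [0,0,0],"offset": [0,0,0],"gripper": 1}]}}

```text
time_s: 16.65
position: [0.5417, -0.33, 0.2678]
tcp_rot: [[0.14, -0.99, -0.002], [-0.99, -0.14, 0.002], [-0.002, 0.002, -1.0]]
force: [0.2, -0.2, -0.5]
opening: 0.007
```

```bash
python3 -c "
from h import *
s=viewer.capture('side');t=viewer.capture('top')
a=cv2.resize(t['frame'][140:235,295:383,::-1],None,fx=4.5,fy=4.5,interpolation=2);b=cv2.resize(s['frame'][140:225,275:355,::-1],(400,428),interpolation=2)
cv2.imwrite('pics/p7.png',np.hstack([a,b]));q=bot.read_state();print(q['time_s'],q['position'],q['force'])"
```

```text
16.75 [ 0.54207224 -0.33043552  0.26809426] [ 0.62988984 -1.03404701  0.06536372]
```

View pics/p7.png

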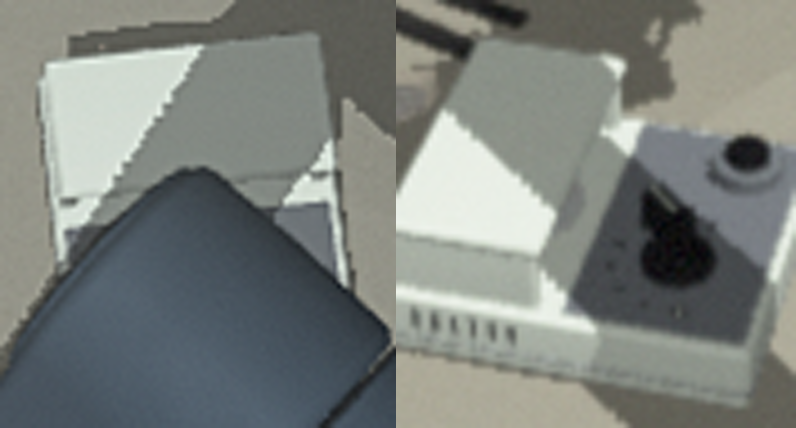

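The side view shows the lamp in the same place, the fin still at the fifth tick (line near (662,200)) and the button back up at (747,153), as before. The robot is clear, so I'll hand in.

```bash
python3 -c "
from rig import ticket
print(ticket.hand_in())"
```

```text
the job is handed in; nothing more can be done
None
```

I pushed the timer from the third tick to the fifth with the closed fingertips on the fin's counter-clockwise side, then pressed start, let it spring back, and handed the job in.

- **Timer:** after I backed off, the top view measured the fin at -37° in world, which is the fifth tick for a lamp turned about 8°.
- **Start button:** the force was about 3 N partway, about 4 N near the bottom, then a stiff stop of about 19 N. That matches fully pressed.
- **Final check:** the last side view showed the fin still at the fifth tick, the button up, the lamp where it had been and the robot clear. The arm hid the knob from the top camera in that last check. I did not re-measure the bottle, cap and tweezers, but the arm never went near them.

Two things disagreed with my estimates:
- **Fingertip thickness:** the closed fingertips were thinner than I assumed, about 10.5 mm half-thickness instead of 15 mm. My first push therefore moved only one click, and I needed a second approach for the fifth.
- **Button height:** I had estimated the button's top at 66 mm from the cameras, but contact suggested about 72 mm.

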